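# Stand the slumped slide box back in its row

### The arm

A 7-joint arm with a two-finger parallel gripper is mounted at the origin on a cart in front of the work surface, level with it; the furniture and walls round the work are solid. World frame = base frame: x ahead of the robot, y to its left, z up, the work surface at z = 0. Lengths are in m, angles in degrees, forces in N, time in s.
With the tool pointing down it reaches from about 0.4 to 0.85 m from the base axis. Payload 4.5 kg.
Tool frame: the origin (TCP) lies midway between the tips of the shut fingers; the grasp point (between the pads) lies 19 mm behind it (manip.hold_point_z is the distance from the TCP to the grasp point, in m); z points along the fingers, y is the line along which they close (so a half turn about z gives the same grasp; the last joint's range is limited). The gripper opens to 88 mm and grips with 3 to 60 N. Pads are 18 mm wide; open, the fingers measure 123 mm over their backs; the gripper's body (75 mm by 187 mm) begins 45 mm behind the grasp point.
Start: joints at [1.937, 39.483, -11.15, 89.685, 9.013, 51.709, -12.324], TCP at [0.625, 0, 0.239] pointing down, gripper open.
Joint ranges: [-172.22, 172.22], [-26.19, 119.32], [-84.43, 86.54], [7.71, 146.69], [-57.33, 237.33], [2.42, 119.75], [-152.13, 152.13]. Speed limits (degrees/s): [147.25, 147.25, 180, 180, 180, 180, 180].

### API

Orientations are given as [roll, pitch, yaw] about the fixed x, y, z axes, in that order (R = Rz(yaw) Ry(pitch) Rx(roll)).
In Python, from bench import readout, eyes, ticket, manip gives the robot as it stands.
- The arm moves only by the shell command python3 -m crank 'ROWS' [FORCE]. ROWS is JSON, a list that holds one entry, the list of rows, each a list of 7 numbers: the shift along the tool's x, y, z each as a share of 0.2 m, from -1 to 1, then the turn, a rotation vector about the tool's x, y, z each as a share of 60 degrees, from -1 to 1, then the finger opening in mm, from 0 to 88.1. A call has 1 to 12 rows; each row is the pose to reach, as a shift and turn from the pose commanded when the call began, along the tool's axes at that moment; what a row does not reach only later rows make up. A row lasts 1/12 s, in which the tool goes at most 41.7 mm and 7.16 degrees, less where a joint would pass 70% of its speed; a pose out of reach is approached as far as the arm can. A call with a number of a shift or a turn outside -1 to 1 is refused whole. A call with a gripper value outside its range is refused whole. The fingers move at their own pace and stop on an object; FORCE is the grip in N (left out, the last holds). Time passes only in rows, so rows that repeat a pose let the fingers close. It gives the time, the measured TCP pose, the force, the opening and the grip force at its end, in the units of the state.
- readout.get_obs(): the state, without advancing time (a new reading comes with each control period).
- eyes.capture(name): name is "scene" or "side" or "wrist"; returns a dict with "img" (480x640x3 uint8, blue, green, red), "camera_matrix" (3x3 intrinsics, pixels), "T" (4x4, takes a point from camera to world coordinates); the wrist camera has in their place "T_tool_cam" (4x4, takes a point from camera to tool coordinates, whose origin is the TCP and whose axes are the flange's). Camera axes: x right, y down, z forward; pixel columns grow to the right and rows downward; lengths in m; the calibration is good to about 2 mm. A picture is of the moment at which its call begins: read the wrist's pose just before it. There is no depth.
- ticket.hand_in(): hands the job in; it is judged then, once.
The state is a dict: "time": time; "joint_pos": joint angles; "dq": joint speeds; "effort": joint torques, N m; "tcp_pos": TCP position; "tcp_rot": TCP orientation; "contact_force": force on the tool from outside, world axes, zero at the start; "moment": the same for the moment, N m; "opening": finger opening in m; "gripper_force": force on a finger pad.
Only numpy, scipy, OpenCV 4.12 (cv2) and the standard library are available. Lean on these libraries where they do the work, as an engineer would, in place of code of your own. Each camera call takes 0.05 s, during which the arm holds its last target. There are 200 camera calls.

### The job

One beige slide box has slumped away from the row and leans on the roll of tape, and it also juts out of the row toward the robot. With the fingertips only, push it back upright on its long edge close beside its neighbour, and push it in until its front end is flush with the neighbour's front end. Do not lift or carry any box, do not disturb the two boxes that stand, and do not knock the other things about.

Things in the scene. Friction and masses are not known exactly. Their poses are not given: they have to be found in the camera images.
- slumped_box_c (a point): Centre of the slumped slide box: closed, beige, 98 mm long (y axis) x 64 mm (x axis) x 36 mm (z axis), about 0.3 kg. Upright = standing on a 98 x 36 mm side, 64 mm tall, x axis straight down, this centre 32 mm up. Its +y end is its front end, toward the robot; at the start it juts out 18 to 36 mm farther that way than the row. Once upright it slides along y when its front end is pushed low down.
- row_box_2_c (a point): Centre of the neighbour: the standing slide box next to the slumped one, same kind, upright, 0.4 kg, loose. x axis down, z axis level along the row away from the slumped box, y axis level toward the robot. Its front end is 49 mm from this centre along +y; its face toward the slumped box 18 mm along -z. The slumped box belongs on that side, level with it along y.
- row_box_1_c (a point): Centre of the other standing slide box, same kind and pose, between the neighbour and a fixed grey steel bookend (100 mm wide, 66 mm high, its foot 62 mm long on the far side) that the row stands against; loose, leave alone.
- tape_roll_c (a point): Centre of the roll of tape lying flat, 98 mm across, 25 mm high, under the leaning box; loose. It may be brushed lightly but stays about where it is.
- objective_case_c (a point): Centre of a standing clear screw case with a black cap, 38 mm across, 64 mm tall, loose bystander beyond the bookend.
- filter_cube_c (a point): Centre of a black cube, 34 x 34 x 35 mm, loose bystander in front of the bookend.
- lens_cap_c (a point): Centre of a flat black round cap, 41 mm across, 10 mm high, loose bystander in front of the row.
- slumped_box: The same box; origin in the middle of its -z face. It leans about 42 degrees on its lower long edge, that face resting on the tape roll's rim; the face's top 30 mm (25 to 47 mm above the worktop) stand free over the roll. Pushed there toward its neighbour it turns about the lower edge (6 mm nearer the roll than where it would touch the neighbour) and stands up; the neighbour stops it.
Mind the look-alikes: they are no part of the job. What is shaped like the slumped_box but yellow is not meant. What is shaped like the part that bears row_box_2_c but brown is not meant.

How it is judged (in metres and radians):
At the end, for the whole second after the job is handed in: The slumped box is at rest, upright within 0.08 rad, at most 12 mm from its neighbour, parallel within 0.12 rad, front ends level within 8 mm. The two standing boxes have moved less than 15 mm, the tape, case, cube and cap less than 30 mm (angle between slumped_box_c's own x axis and vertical above 3.06159 rad and height (world z) of slumped_box_c between 0.028 and 0.036 m and angle between the z axis of slumped_box_c and the z axis of row_box_2_c, either way round below 0.12 rad and y of slumped_box_c in the frame of row_box_2_c between -0.008 and 0.008 m and z of slumped_box_c in the frame of row_box_2_c between -0.048 and -0.032 m and linear speed of slumped_box below 0.01 m/s and distance of each of row_box_1_c, row_box_2_c from where it was at the start of the episode below 0.015 m and distance of each of tape_roll_c, objective_case_c, filter_cube_c, lens_cap_c from where it was at the start of the episode below 0.03 m); the robot touches nothing.
It fails at once if the slumped box is lifted or carried (height (world z) of slumped_box_c above 0.045 m).
It fails at once if a standing box of the row is lifted (height (world z) of any of row_box_1_c, row_box_2_c above 0.045 m).
It fails at once if a standing box of the row is shifted 20 mm or tipped (distance of any of row_box_1_c, row_box_2_c from where it was at the start of the episode above 0.02 m or angle between any of row_box_1_c, row_box_2_c's own x axis and vertical below 2.84159 rad).
It fails at once if the tape roll, screw case, cube or cap is knocked about or picked up (distance of any of tape_roll_c, objective_case_c, filter_cube_c, lens_cap_c from where it was at the start of the episode above 0.04 m).
It also fails if it takes over 56 s, if anything falls off the work surface, if the arm or the gripper's body presses on something with over 40 N, if the wrist force passes 120 N, or if a joint passes its speed limit or range.

## Working session

There is one attempt and no reset: what is moved stays moved. The work goes in short steps, Python scripts to look and compute and a shell command to move; the robot and the scene stay as the last step left them, time stands still between calls to the robot, and variables do not carry over. Pictures are saved under pics/ and viewed, at most 10 in all, crops included, and the job is handed in when it is done.

```bash
mkdir -p pics; ls
python3 - <<'E'
from bench import readout, eyes, manip
import cv2, numpy as np
o=readout.get_obs(); print(o['time'],o['tcp_pos'],o['tcp_rot'],o['opening'])
for n in("scene","side"):
    c=eyes.capture(n); cv2.imwrite(f"pics/{n}0.png",c['img']); np.savez(f"{n}0.npz",**{k:v for k,v in c.items() if k!='name'})
    print(n,c['camera_matrix'].round(1).tolist(),c['T'].round(3).tolist())
E
```

```text
pics
0.0 [ 6.24374120e-01 -3.64639208e-05  2.37902499e-01] [-1.79895239e+02  7.85255308e-03  9.00074186e+01] 0.08816130085877284
scene [[478.9, 0.0, 327.4], [0.0, 478.9, 241.6], [0.0, 0.0, 1.0]] [[-0.584, -0.639, 0.5, 0.152], [-0.812, 0.447, -0.376, 0.355], [0.016, -0.625, -0.78, 0.72], [0.0, 0.0, 0.0, 1.0]]
side [[590.1, 0.0, 314.9], [0.0, 590.1, 232.1], [0.0, 0.0, 1.0]] [[0.942, -0.226, 0.247, 0.267], [-0.334, -0.593, 0.733, -0.983], [-0.019, -0.773, -0.634, 0.918], [0.0, 0.0, 0.0, 1.0]]
```

View pics/scene0.png

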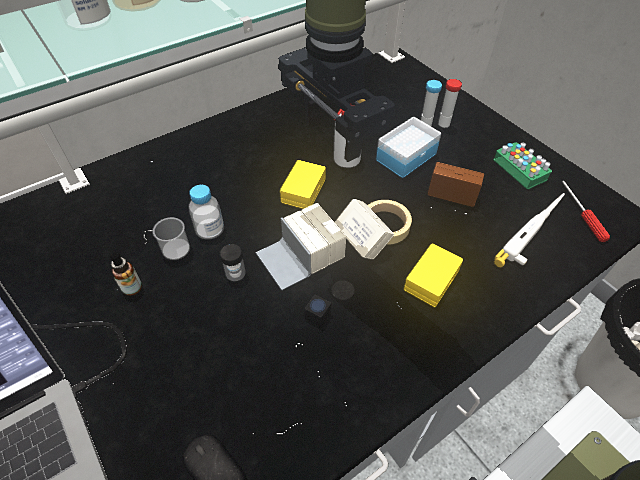

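View pics/side0.png

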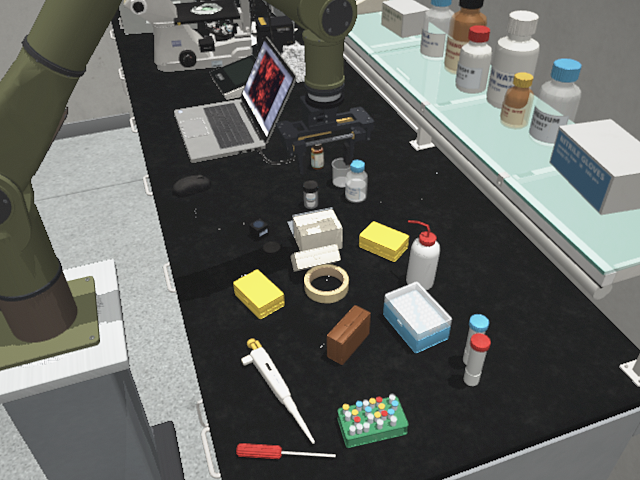

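Candidates for the slumped box: the leaning beige box at scene (365,228) / side (317,258). Look-alikes are the yellow boxes at scene (303,184) and (434,275), and the brown box at (455,184), standing in as a false neighbour. I choose the beige one leaning on the tape at (388,222). The row is at (313,238), the cube at (318,306) and the cap at (343,290). I'll check this in close crops.

Run:
```python
import cv2
a=cv2.imread('pics/scene0.png')[180:320,250:430]; b=cv2.imread('pics/side0.png')[195:315,225:375]
a=cv2.resize(a,None,fx=4,fy=4,interpolation=2); b=cv2.resize(b,None,fx=5,fy=5,interpolation=2)
cv2.imwrite('pics/a.png',a); cv2.imwrite('pics/b.png',b)
```

```text
(no output)
```

View pics/a.png

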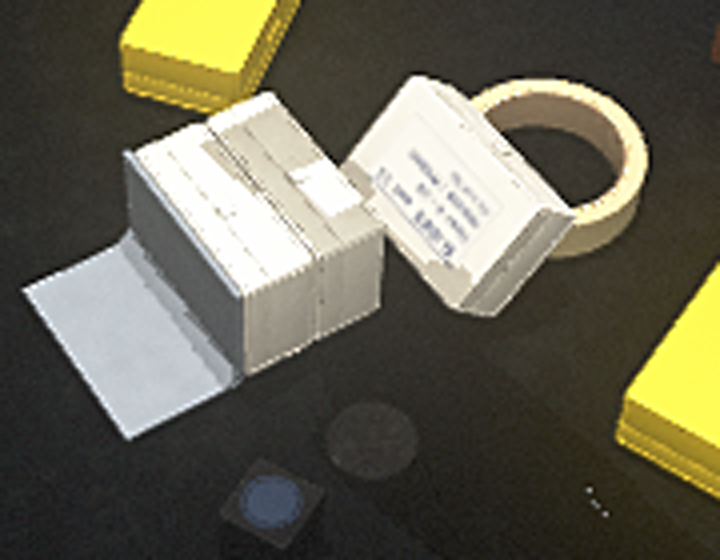

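View pics/b.png

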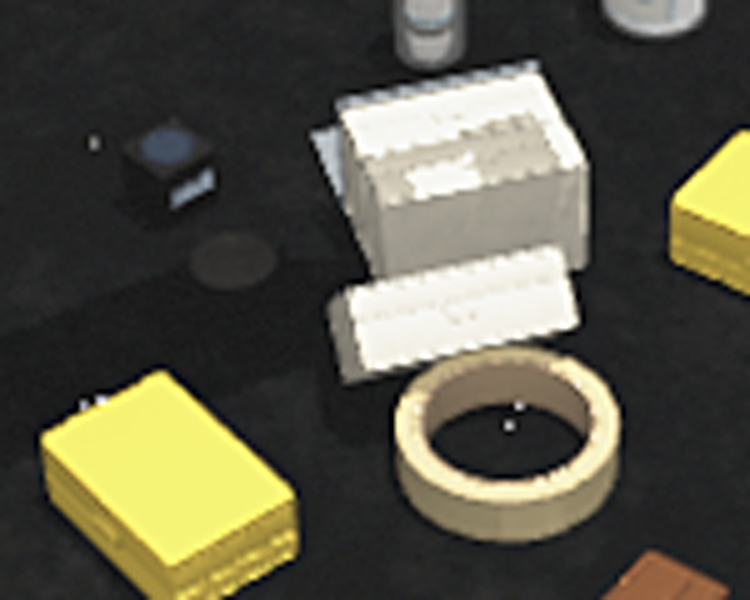

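The crops confirm the choice: the beige box with the label leans on the tape, and the grey-topped neighbour is beside it. Crop A pixels: neighbour top corners (317,255), (382,234), (207,122), (272,93); slumped label face corners (415,75), (545,205), (460,307), (345,165). Next I convert these to positions.

```bash
cat > h.py <<'E'
import numpy as np
def ray(K,T,p,z):
    d=T[:3,:3]@np.linalg.solve(K,[p[0],p[1],1.]); o=T[:3,3]
    return o+d*(z-o[2])/d[2]
E
python3 - <<'E'
from h import *
S=np.load('scene0.npz');D=np.load('side0.npz')
a=lambda u,v,z:ray(S['camera_matrix'],S['T'],(250+u/4,180+v/4),z).round(4)
b=lambda u,v,z:ray(D['camera_matrix'],D['T'],(225+u/5,195+v/5),z).round(4)
print('nb scene: FL',a(317,255,.064),'FR',a(382,233,.064),'BL',a(207,122,.064),'BR',a(272,93,.064))
print('nb side FR',b(385,208,.064),'BR',b(585,165,.064))
print('bookend edge',a(243,293,.066),a(127,152,.066))
c,s=np.cos(np.radians(42)),np.sin(np.radians(42))
print('slump bottom front -z edge',a(490,317,0),'+z bottom front',a(460,307,.036*s))
zt=.064*c; zt2=zt+.036*s
print('top -z edge F',a(575,210,zt),'B',a(450,85,zt),' +z top F',a(545,205,zt2),'B',a(415,75,zt2))
print('side: top -z F',b(347,381,zt),'B',b(578,323,zt),'+z top F',b(345,292,zt2),'B',b(560,248,zt2))
print('tape scene L/R',a(650,165,.025),a(535,80,.025),'side',b(397,430,.025),b(620,415,.025),b(510,348,.025),b(508,498,.025))
print('cap',a(373,440,.01),b(233,260,.01),'cube',a(272,500,.035),b(170,147,.035))
E
```

```text
nb scene: FL [0.5669 0.0388 0.064 ] FR [0.5605 0.0079 0.064 ] BL [0.6598 0.0344 0.064 ] BR [ 0.6577 -0.0008  0.064 ]
nb side FR [ 0.5668 -0.0015  0.064 ] BR [ 0.6626 -0.0049  0.064 ]
bookend edge [0.567  0.0779 0.066 ] [0.6637 0.0755 0.066 ]
slump bottom front -z edge [ 0.5307 -0.0368  0.    ] +z bottom front [ 0.5303 -0.0161  0.0241]
top -z edge F [ 0.5308 -0.0815  0.0476] B [ 0.6255 -0.0834  0.0476]  +z top F [ 0.5271 -0.0569  0.0716] B [ 0.623  -0.0582  0.0716]
side: top -z F [ 0.5203 -0.0872  0.0476] B [ 0.6269 -0.0877  0.0476] +z top F [ 0.5298 -0.0581  0.0716] B [ 0.6275 -0.0638  0.0716]
tape scene L/R [ 0.5442 -0.1445  0.025 ] [ 0.6197 -0.1353  0.025 ] side [ 0.5376 -0.1011  0.025 ] [ 0.6314 -0.1265  0.025 ] [ 0.6017 -0.0692  0.025 ] [ 0.5683 -0.1566  0.025 ]
cap [0.5027 0.0535 0.01  ] [0.5065 0.0497 0.01  ] cube [0.4909 0.1161 0.035 ] [0.4949 0.1121 0.035 ]
```

The row direction is about 2° off world x. The slumped box's front is at x≈0.530 against the neighbour's 0.565, and its free top edge is at y≈-0.084, z≈0.048. I'll move over the tape and come down there, with the fingers spread a little for two-point contact.

```bash
python3 -m crank '[[[-0.65,-0.22,0.59,0,0,0.033,30],[-0.65,-0.22,0.59,0,0,0.033,30],[-0.65,-0.22,0.59,0,0,0.033,30],[-0.65,-0.22,0.59,0,0,0.033,30],[-0.65,-0.22,0.59,0,0,0.033,30],[-0.65,-0.22,0.59,0,0,0.033,30],[-0.65,-0.22,0.59,0,0,0.033,30],[-0.65,-0.22,0.59,0,0,0.033,30]]]'
python3 -m crank '[[[0,0,0.15,0,0,0,30],[0,0,0.3,0,0,0,30],[0,0,0.42,0,0,0,30],[0,0,0.42,0,0,0,30],[0,0,0.42,0,0,0,30]]]'
python3 - <<'E'
from bench import eyes,readout
import cv2
a=eyes.capture('scene')['img'][150:310,250:450]; b=eyes.capture('side')['img'][175:335,225:425]
cv2.imwrite('pics/c.png',cv2.resize(cv2.hconcat([a,b]),None,fx=2,fy=2,interpolation=2))
E
```

```text
time: 0.77
tcp_pos: [0.583, -0.1273, 0.122]
tcp_rot: [179.8, -0.1, 88.2]
contact_force: [0.2, 1.0, 0.3]
opening: 0.037
gripper_force: 0.0
time: 1.18
tcp_pos: [0.582, -0.1276, 0.0373]
tcp_rot: [180.0, -0.1, 88.2]
contact_force: [-0.1, 0.4, -0.5]
opening: 0.0297
gripper_force: 0.0
```

View pics/c.png

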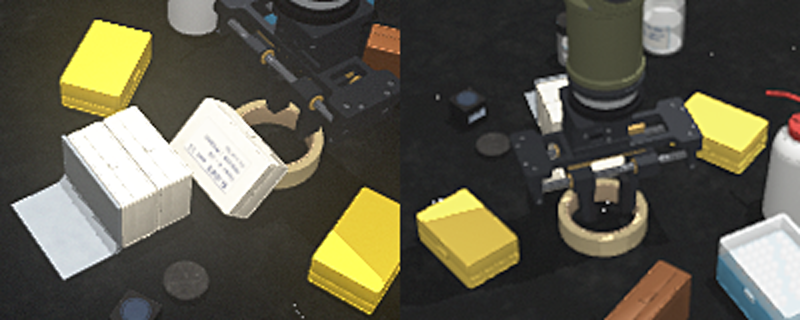

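The fingers hover over the tape, behind the free top face, and nothing has been touched. I push toward the neighbour slowly.

```bash
python3 -m crank '[[[0.04,0,0.015,0,0,0,30],[0.08,0,0.015,0,0,0,30],[0.12,0,0.015,0,0,0,30],[0.15,0,0.015,0,0,0,30],[0.17,0,0.015,0,0,0,30],[0.19,0,0.015,0,0,0,30],[0.21,0,0.015,0,0,0,30],[0.23,0,0.015,0,0,0,30],[0.25,0,0.015,0,0,0,30]]]'
python3 -m crank '[[[0.015,0,0,0,0,0,30],[0.03,0,0,0,0,0,30],[0.045,0,0,0,0,0,30],[0.06,0,0,0,0,0,30],[0.07,0,0,0,0,0,30],[0.08,0,0,0,0,0,30],[0.09,0,0,0,0,0,30],[0.09,0,0,0,0,0,30]]]'
python3 - <<'E'
from bench import eyes,readout
import cv2
a=eyes.capture('scene')['img'][150:310,250:450]; b=eyes.capture('side')['img'][175:335,225:425]
cv2.imwrite('pics/d.png',cv2.resize(cv2.hconcat([a,b]),None,fx=2,fy=2,interpolation=2))
E
```

```text
time: 2.03
tcp_pos: [0.5827, -0.0797, 0.0337]
tcp_rot: [-180.0, -0.0, 88.0]
contact_force: [0.1, 0.3, 0.3]
opening: 0.0303
gripper_force: 0.0
time: 2.7
tcp_pos: [0.5834, -0.0614, 0.0337]
tcp_rot: [180.0, -0.0, 88.1]
contact_force: [-0.6, 0.2, 0.9]
opening: 0.0302
gripper_force: 0.0
```

View pics/d.png

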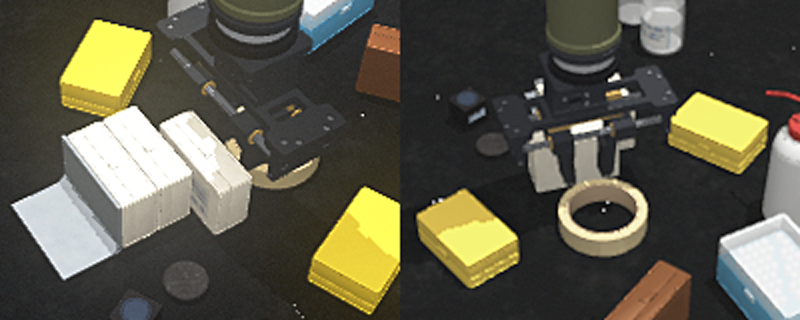

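The box is nearly upright, the neighbour hasn't moved, and the tape is in place. I continue gently.

```bash
python3 -m crank '[[[0.01,0,0,0,0,0,30],[0.02,0,0,0,0,0,30],[0.03,0,0,0,0,0,30],[0.04,0,0,0,0,0,30],[0.05,0,0,0,0,0,30],[0.05,0,0,0,0,0,30]]]'
python3 -m crank '[[[0.005,0,0,0,0,0,30],[0.01,0,0,0,0,0,30],[0.015,0,0,0,0,0,30],[0.015,0,0,0,0,0,30]]]'
python3 - <<'E'
from bench import eyes,readout
import cv2
c=eyes.capture('scene')['img'];cv2.imwrite('pics/e_full.png',c);a=c[170:290,280:400]; b=eyes.capture('side')['img'][185:305,265:385]
cv2.imwrite('pics/e.png',cv2.resize(cv2.hconcat([a,b]),None,fx=3.3,fy=3.3,interpolation=2))
E
```

```text
time: 3.3
tcp_pos: [0.5838, -0.0512, 0.0337]
tcp_rot: [180.0, -0.0, 88.1]
contact_force: [0.7, 0.3, 0.4]
opening: 0.0299
gripper_force: 0.0
time: 3.63
tcp_pos: [0.5839, -0.0491, 0.0338]
tcp_rot: [180.0, 0.0, 88.0]
contact_force: [0.7, -0.5, -0.5]
opening: 0.0302
gripper_force: 0.2
```

View pics/e.png

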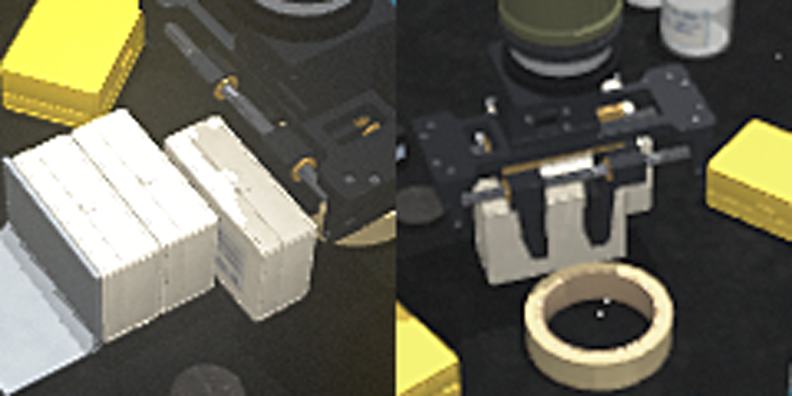

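The box is upright. Top corners in the left panel: box front-left (257,257), front-right (313,233), back (165,140) and (218,117); neighbour front-right (217,215), back-right (128,110). I check the gap.

Run:
```python
from h import *
S=np.load('scene0.npz')
a=lambda u,v,z=.064:ray(S['camera_matrix'],S['T'],(280+u/3.3,170+v/3.3),z)[:2].round(4)
print('box',a(257,257),a(313,233),a(165,140),a(218,117)); print('nb',a(217,215),a(128,110),a(160,240))
print('bottoms box',a(262,320,0),a(308,293,0),a(220,287,0),'nb',a(162,312,0),a(217,275,0))
```

```text
box [0.5309 0.0033] [ 0.5265 -0.0313] [ 0.626  -0.0057] [ 0.623  -0.0407]
nb [0.5659 0.0033] [ 0.6566 -0.0019] [0.5695 0.0385]
bottoms box [ 0.5309 -0.0056] [ 0.5307 -0.0388] [ 5.629e-01 -3.000e-04] nb [0.5676 0.0371] [ 0.5707 -0.0041]
```

The gap is about 1–4 mm and the box is parallel, so the sideways push is done. Next I back off, rise, shut the fingers and go to the front end, which still needs about 35 mm of push.

```bash
python3 -m crank '[[[-0.06,0,0,0,0,0,30],[-0.15,0,0,0,0,0,30],[-0.15,0,-0.1,0,0,0,30],[-0.15,0,-0.3,0,0,0,20],[-0.15,0,-0.42,0,0,0,0],[-0.15,0,-0.42,0,0,0,0]]]'
python3 -m crank '[[[0.1,-0.17,0,0,0,0,0],[0.2,-0.34,0,0,0,0,0],[0.27,-0.5,0,0,0,0,0],[0.27,-0.5,0,0,0,0,0],[0.27,-0.5,0,0,0,0,0]]]'
python3 -m crank '[[[0,0,0.15,0,0,0,0],[0,0,0.3,0,0,0,0],[0,0,0.42,0,0,0,0],[0,0,0.5,0,0,0,0],[0,0,0.5,0,0,0,0],[0,0,0.5,0,0,0,0]]]'
```

```text
time: 4.23
tcp_pos: [0.586, -0.0806, 0.1225]
tcp_rot: [179.5, 0.0, 87.9]
contact_force: [1.8, 0.2, -1.0]
opening: 0.0123
gripper_force: 0.0
time: 4.65
tcp_pos: [0.4825, -0.0214, 0.1174]
tcp_rot: [-179.8, 0.0, 88.1]
contact_force: [0.3, -0.6, 0.5]
opening: 0.0003
gripper_force: 0.0
time: 5.15
tcp_pos: [0.4854, -0.0225, 0.0169]
tcp_rot: [-180.0, 0.0, 88.0]
contact_force: [-1.6, -0.3, -0.3]
opening: 0.0007
gripper_force: 0.0
```

```bash
python3 -m crank '[[[0,0.04,0,0,0,0,0],[0,0.07,0,0,0,0,0],[0,0.1,0,0,0,0,0],[0,0.12,0,0,0,0,0],[0,0.14,0,0,0,0,0],[0,0.16,0,0,0,0,0],[0,0.18,0,0,0,0,0],[0,0.2,0,0,0,0,0],[0,0.22,0,0,0,0,0],[0,0.24,0,0,0,0,0],[0,0.26,0,0,0,0,0],[0,0.26,0,0,0,0,0]]]'
python3 - <<'E'
from bench import eyes,readout
import cv2
c=eyes.capture('scene')['img'];cv2.imwrite('pics/f_full.png',c);a=c[170:290,280:400]; b=eyes.capture('side')['img'][185:305,265:385]
cv2.imwrite('pics/f.png',cv2.resize(cv2.hconcat([a,b]),None,fx=3.3,fy=3.3,interpolation=2))
E
```

```text
time: 6.15
tcp_pos: [0.5384, -0.0233, 0.0177]
tcp_rot: [179.9, -0.0, 88.0]
contact_force: [-1.3, -0.6, 1.2]
opening: 0.0
gripper_force: 0.9
```

View pics/f.png

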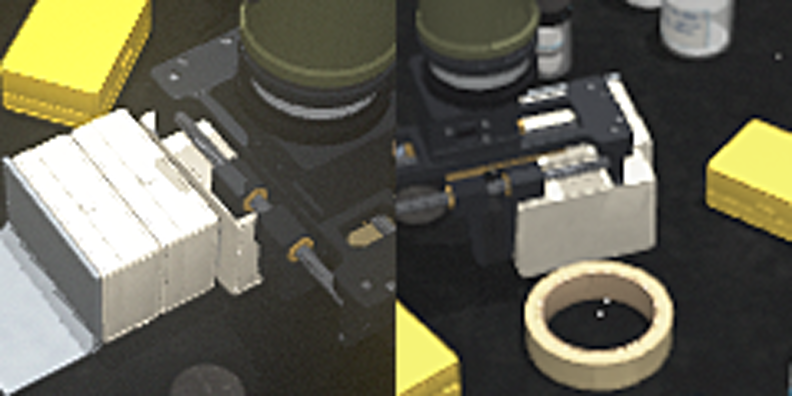

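The box is sliding in, and the neighbour still looks unmoved. The box's front bottom corners are at left panel (243,293) and right panel (521,277), its back bottom corner at right panel (652,247). I convert these.

Run:
```python
from h import *
S=np.load('scene0.npz');D=np.load('side0.npz')
a=lambda u,v,z:ray(S['camera_matrix'],S['T'],(280+u/3.3,170+v/3.3),z)[:2].round(4)
b=lambda u,v,z:ray(D['camera_matrix'],D['T'],(265+(u-396)/3.3,185+v/3.3),z)[:2].round(4)
print(a(243,293,0),a(220,277,0),'nb',a(217,276,0),a(164,312,0),a(104,342,0)); print('side F/B',b(521,277,0),b(652,247,0))
```

```text
[ 0.5519 -0.0084] [ 0.5686 -0.0046] nb [ 0.5701 -0.0036] [0.5669 0.0362] [0.5694 0.0754]
side F/B [ 0.5545 -0.0379] [ 0.6505 -0.0411]
```

Front is at about 0.554 against the neighbour's 0.567. I push 12 mm more, then retreat and check with a clear view.

```bash
python3 -m crank '[[[0,0.015,0,0,0,0,0],[0,0.03,0,0,0,0,0],[0,0.045,0,0,0,0,0],[0,0.055,0,0,0,0,0],[0,0.06,0,0,0,0,0],[0,0.06,0,0,0,0,0],[0,0.06,0,0,0,0,0]]]'
python3 -m crank '[[[0,-0.1,0,0,0,0,0],[0,-0.25,0,0,0,0,0],[0,-0.4,-0.1,0,0,0,0],[0,-0.4,-0.3,0,0,0,0],[0,-0.4,-0.5,0,0,0,0],[0,-0.4,-0.7,0,0,0,0],[0,-0.4,-0.9,0,0,0,0],[0,-0.4,-0.9,0,0,0,0]]]'
python3 - <<'E'
from bench import eyes,readout
import cv2
c=eyes.capture('scene')['img'];cv2.imwrite('pics/g_full.png',c);a=c[180:280,290:390]; b=eyes.capture('side')['img'][195:295,270:370]
cv2.imwrite('pics/g.png',cv2.resize(cv2.hconcat([a,b]),None,fx=4,fy=4,interpolation=2))
E
```

```text
time: 6.83
tcp_pos: [0.5494, -0.0237, 0.0178]
tcp_rot: [179.9, -0.0, 88.0]
contact_force: [-0.2, 0.1, -0.2]
opening: 0.0004
gripper_force: 0.0
time: 7.5
tcp_pos: [0.4731, -0.0209, 0.2042]
tcp_rot: [179.2, -0.1, 88.0]
contact_force: [0.2, -0.1, 0.0]
opening: 0.0006
gripper_force: 0.0
```

View pics/g.png

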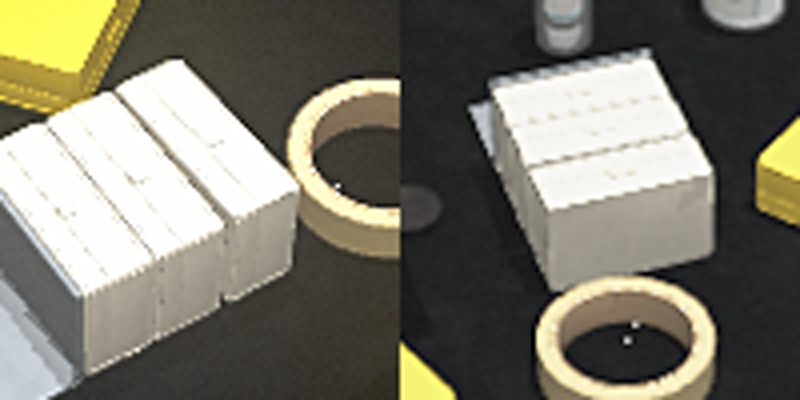

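The box stands upright with a thin gap, looking almost flush. Left panel front corners: neighbour top (155,258) and (222,226), box top (232,218) and (298,190); bottoms (158,338), (220,303), (226,300), (292,270).

Run:
```python
from h import *
S=np.load('scene0.npz');D=np.load('side0.npz')
a=lambda u,v,z:ray(S['camera_matrix'],S['T'],(290+u/4,180+v/4),z)[:2].round(4)
b=lambda u,v,z:ray(D['camera_matrix'],D['T'],(270+(u-400)/4,195+v/4),z)[:2].round(4)
print('top F nb',a(155,258,.064),a(222,226,.064),'box',a(232,218,.064),a(298,190,.064))
print('top B nb',a(48,122,.064),a(110,93,.064),'box',a(118,92,.064),a(182,60,.064))
print('bot nb',a(158,338,0),a(220,303,0),'box',a(226,300,0),a(292,270,0))
print('side box top',b(548,210,.064),b(713,175,.064),b(530,172,.064),b(690,132,.064),'nb far',b(512,127,.064),b(668,93,.064))
```

```text
top F nb [0.566  0.0405] [0.5637 0.0055] box [ 0.5648 -0.0009] [ 0.5608 -0.0352]
top B nb [0.6595 0.034 ] [ 0.6582 -0.    ] box [ 0.6566 -0.0035] [ 0.6562 -0.0405]
bot nb [0.5672 0.0364] [5.669e-01 5.000e-04] box [ 0.5667 -0.0028] [ 0.5629 -0.0396]
side box top [ 0.5652 -0.0412] [ 0.6617 -0.0456] [ 0.5663 -0.0066] [ 0.6637 -0.0053] nb far [0.5695 0.0355] [0.665  0.0331]
```

It is flush within about 2 mm, the gap is about 4 mm, and it is upright and parallel. I hand it in.

```bash
python3 -c "
from bench import ticket; print(ticket.hand_in())"
```

```text
the job is handed in; nothing more can be done
None
```

I handed in the job with the slumped box upright beside its neighbour, about 4 mm from it and with front ends level to about 2 mm by camera measurement; the hand-in gave no verdict.

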